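# Move the yellow tape roll from its spindle to the sloped rack

### The job

Slide the yellow tape roll up off its spindle, stand it flat on the green cutting mat and let go, so that you can take it again by its wall. Then set it down gently in the empty bay of the sloped rack, the one with the yellow marker, so that it lies flat on the slope behind the lip. Leave the other three rolls and the red paint bottle where they are.

Things in the scene. Friction and masses are not known exactly. Their poses are not given: they have to be found in the camera images.
- yellow_roll: The yellow masking-tape roll to move: a tube 66 mm outside diameter, 46 mm bore (10 mm wall), 48 mm high, about 0.12 kg. Origin: centre of its underside; z is its axis, up. It starts on one of the two spindles.
- blue_roll: A blue roll of the same size on the other spindle. Bystander. Origin: centre of its underside.
- red_roll: A red roll of the same size in a bay of the rack. Bystander. Origin: centre of its underside, z along its axis.
- white_roll: A white roll of the same size in another bay of the rack. Bystander. Origin: centre of its underside, z along its axis.
- paint_bottle: A small red paint bottle, 40 mm diameter, 85 mm high, standing near the mat. Bystander. Origin: centre of its underside.
- stand: Fixed grey base plate 100 x 240 x 12 mm (x, y, z) with two upright aluminium spindles of 40 mm diameter at y = -70 and +70 mm, their tops 68 mm above the table. The rolls rest on the plate. Origin: centre of the underside.
- mat: Fixed green cutting mat with white grid, 200 x 150 x 3 mm (x, y, z). Origin: centre of its underside.
- rack: Fixed plywood rack, origin: centre of underside. 3 bays in a row at y = -82, 0, 82 mm, each 78 mm wide. Their floor slopes 0.38 rad, rising along +x; 85 mm above the table at x = 0. 76 mm along the slope from lip (front, -x, 8 mm tall) to backboard. Backboard stands 30 mm, dividers 46 mm off the slope: fingers fit only in a roll's bore and in front of it, not beside or behind it.
- marker: Thin yellow plate 62 x 66 mm lying on the floor of the empty bay. Origin: on the slope's surface, where the centre of a roll's underside belongs when the roll lies 1 mm behind the lip (4 mm down the slope from the bay centre). x points up the slope, z square out of the slope.

How it is judged:
On the way, in this order (a step that is already met when the one before it is completed fails the run):
1. the yellow roll has been lifted clear of its spindle (its underside above the spindle's top) (height (world z) of yellow_roll above 0.07 m), for 0.1 s.
2. the yellow roll stands flat on the mat, its centre over the mat, released and at rest (x of yellow_roll in the frame of mat between -0.1 and 0.1 m and y of yellow_roll in the frame of mat between -0.075 and 0.075 m and z of yellow_roll in the frame of mat below 0.008 m and angle between yellow_roll's own z axis and vertical below 0.08 rad and contact force between the fingers and yellow_roll below 0.1 N and linear speed of yellow_roll below 0.02 m/s), for 0.2 s.
At the end, for the whole second after the job is handed in: The yellow roll lies in the bay with the yellow marker: the centre of its underside within 13 mm of the marker's origin and less than 4 mm off the slope, its axis within 0.07 rad of square to the slope, at rest and released; the blue, red and white rolls and the bottle have not been moved (distance between yellow_roll and marker below 0.013 m and z of yellow_roll in the frame of marker below 0.004 m and angle between the z axis of yellow_roll and the z axis of marker, either way round below 0.07 rad and linear speed of yellow_roll below 0.02 m/s and contact force between the fingers and yellow_roll below 0.1 N); the robot touches nothing.
It fails at once if the yellow roll is dropped or thrown into the bay (faster than 0.4 m/s within 30 mm of its place) (distance between yellow_roll and marker below 0.03 m and linear speed of yellow_roll above 0.4 m/s).
It fails at once if another roll is moved by more than 20 mm (distance of any of blue_roll, red_roll, white_roll from where it was at the start of the episode above 0.02 m).
It fails at once if the paint bottle is moved by more than 30 mm or tipped over (distance of paint_bottle from where it was at the start of the episode above 0.03 m or angle between paint_bottle's own z axis and vertical above 0.5 rad).
It also fails if it takes over 58 s, if anything falls off the work surface, if the arm or the gripper's body presses on something with over 40 N, if the wrist force passes 120 N, or if a joint passes its speed limit or range.

### The arm

A 6-joint arm with a two-finger parallel gripper is mounted at the origin on the work surface. World frame = base frame: x ahead of the robot, y to its left, z up, the work surface at z = 0. Lengths are in m, angles in rad, forces in N, time in s.
With the tool pointing down it reaches from about 0.3 to 0.875 m from the base axis. Payload 6.4 kg.
Tool frame: the origin (TCP) lies at the centre of the arm's flange, where the gripper is bolted on; the fingertips stand r.tip_extent ahead of it and the grasp point (between the pads) lies 155 mm ahead of it (r.tip_extent is the distance from the TCP to the fingertips, in m); z points along the fingers, y is the line along which they close (so a half turn about z gives the same grasp; the last joint's range is limited). The gripper opens to 85 mm and grips with 20 to 120 N. Pads are 22 mm wide; open, the fingers measure 114 mm over their backs; the gripper's body (76 mm by 85 mm) begins 54 mm behind the grasp point. The pads swing forward as they close: fully open they stand 13 mm farther back than shut.
Start: joints at [-1.372, 0.181, 1.607, -0, 1.354, -0.206], TCP at [0.226, -0.529, 0.405] pointing down, gripper open.
Joint ranges: [-2.99, 2.99], [-0.89, 2.07], [0.3, 2.58], [-1.14, 4.28], [0, 2.63], [-3.12, 3.12]. Speed limits (rad/s): [2.57, 2.57, 3.01, 3.14, 3.14, 3.14].

### API

Orientations are given as a 3x3 rotation matrix whose columns are the frame's x, y, z axes.
In Python, from cell import r gives the robot as it stands.
- The arm moves only by the tool apply_moves, never from a script. Its argument "commands" is a list of rows, each a list of 6 numbers: the shift along the tool's x, y, z in mm, then the turn, a rotation vector about the tool's x, y, z in degrees. In form: [[x, y, z, rx, ry, rz], ...]. A call has 1 to 10 rows; each row is the pose to reach, as a shift and turn from the pose commanded when the call began, along the tool's axes at that moment; what a row does not reach only later rows make up. A row lasts 1/8 s, in which the tool goes at most 62.5 mm and 10.7 degrees, less where a joint would pass 70% of its speed; a pose out of reach is approached as far as the arm can. A call with a gripper value outside its range is refused whole. "claw" is the opening, from -1 (shut) to 1 (fully open), set as the call begins (left out, the last holds). The fingers move at their own pace and stop on an object; the grip force is fixed at half the most. Time passes only in rows, so rows that repeat a pose let the fingers close. It gives the time, the measured TCP pose, the force, the opening and the grip force at its end, in the units of the state.
- r.sense(): the state, without advancing time (a new reading comes with each control period).
- r.get_image(name): name is "scene" or "side" or "wrist"; returns a dict with "pixels" (384x512x3 uint8, red, green, blue), "fx", "fy", "cx", "cy" (pixels), "k1" (the pictures are not rectified: a ray, as slopes to the right and down, at radius r is drawn at 1 + k1 r^2 times it, then the intrinsics apply), "rvec" (rotation vector, rad) and "tvec" (3), from world to camera coordinates, as OpenCV has them. Camera axes: x right, y down, z forward; pixel columns grow to the right and rows downward; lengths in m; the calibration is good to about 2 mm. A picture is of the moment at which its call begins. There is no depth.
- r.finish_job(): hands the job in; it is judged then, once.
The state is a dict: "t": time; "qpos": joint angles; "qd": joint speeds; "joint_efforts": joint torques, N m; "position": TCP position; "tool_rot": TCP orientation; "force": force on the tool from outside, world axes, zero at the start; "torque": the same for the moment, N m; "width": opening from 0.0 (shut) to 1.0 (fully open); "gripper_force": force on a finger pad.
Only numpy, scipy, OpenCV 4.12 (cv2) and the standard library are available. Lean on these libraries where they do the work, as an engineer would, in place of code of your own. Each camera call takes 0.05 s, during which the arm holds its last target. There are 200 camera calls.

## Working session

There is one attempt and no reset: what is moved stays moved. The work goes in short steps, Python scripts to look and compute and a tool call to move; the robot and the scene stay as the last step left them, time stands still between calls to the robot, and variables do not carry over. Pictures are saved under pics/ and viewed, at most 14 in all, crops included, and the job is handed in when it is done.

Besides the shell and the picture viewer there is one more tool, called after "Call:" by a JSON object that holds its "name" and its "arguments". apply_moves: Moves the arm, as the interface text tells. Its arguments: {"type":"object","properties":{"commands":{"type":"array","items":{"type":"array","items":{"type":"number"}}},"claw":{"type":"number"}},"required":["commands"]}

```bash
ls; mkdir -p pics
cat > h.py <<'E'
import numpy as np, cv2
from cell import r
def snap(n,f):
    im=r.get_image(n); cv2.imwrite(f'pics/{f}.png',im['pixels'][:,:,::-1]); np.save(f'pics/{f}.npy',im,allow_pickle=True); return im
def load(f): return np.load(f'pics/{f}.npy',allow_pickle=True).item()
def Rt(im): return cv2.Rodrigues(np.array(im['rvec'],float))[0],np.array(im['tvec'],float).ravel()
def proj(im,P):
    R,t=Rt(im); c=np.atleast_2d(P)@R.T+t; s=c[:,:2]/c[:,2:]; s=s*(1+im['k1']*(s**2).sum(1,keepdims=True))
    return s*[im['fx'],im['fy']]+[im['cx'],im['cy']]
def ray(im,uv):
    d=(np.atleast_2d(uv).astype(float)-[im['cx'],im['cy']])/[im['fx'],im['fy']]; s=d.copy()
    for _ in range(30): s=d/(1+im['k1']*(s**2).sum(1,keepdims=True))
    R,t=Rt(im); return -R.T@t, np.c_[s,np.ones(len(s))]@R
def onz(im,uv,z):
    o,d=ray(im,uv); return o+d*((z-o[2])/d[:,2:])
E
python3 - <<'E'
from h import *
a=snap('scene','s0');b=snap('side','d0')
cv2.imwrite('pics/both.png',np.vstack([a['pixels'],b['pixels']])[:,:,::-1])
for i in(a,b):
    R,t=Rt(i);print(-R.T@t,R[2],i['fx'],i['k1'])
print(r.tip_extent,r.sense())
E
```

```text
pics
[1.4518122  0.20283506 0.95540114] [-0.67216335 -0.16607262 -0.72153747] 418.61908068144777 -0.06928129652732062
[0.3679482  0.68803093 0.72589328] [ 0.2499378  -0.70774295 -0.66078061] 348.33880613707885 0.020216454414547728
0.1734 {'t': 0.1, 'qpos': array([-1.37231272e+00,  1.81509824e-01,  1.60788564e+00,  2.66028076e-05,
        1.35380925e+00, -2.06342404e-01]), 'qd': array([ 0.00038974, -0.00154271, -0.0028047 ,  0.00013343,  0.00033889,
        0.00060486]), 'joint_efforts': array([-1.10256835e-04, -4.45878804e+01, -3.52240098e+01, -2.14770948e-04,
        4.14495196e-03, -1.15779386e-05]), 'position': array([ 0.22642234, -0.52830712,  0.40386061]), 'tool_rot': array([[ 9.19173254e-01,  3.93853328e-01, -2.92401782e-04],
       [ 3.93853276e-01, -9.19171955e-01,  1.58553252e-03],
       [ 3.55699741e-04, -1.57254249e-03, -9.99998700e-01]]), 'force': array([ 0.12826142, -0.52169496, -0.60593597]), 'torque': array([ 0.05094408, -0.00509804,  0.01055008]), 'gripper_force': 0.0, 'width': 1.001130168799903}
```

View pics/s0.png

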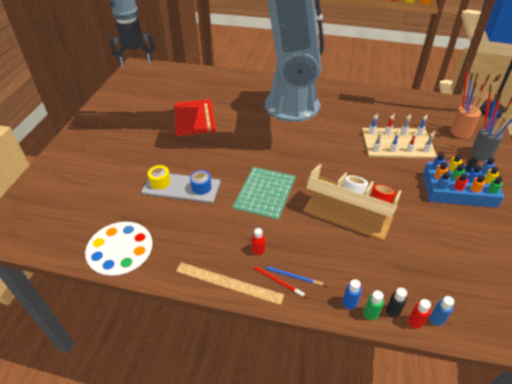

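View pics/d0.png

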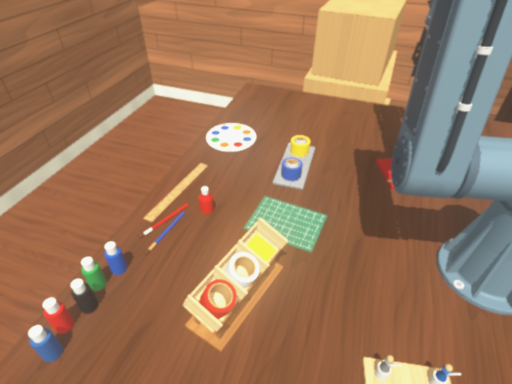

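Scene: yellow roll at (158,177) on its spindle, blue roll at (201,182), mat at (265,192), bottle at (258,242), rack at (350,200). The side view shows the yellow-marked empty bay at (262,248). Next I'll make orthophotos to fit the poses.

```bash
cat > fit.py <<'E'
from h import *
from scipy.optimize import least_squares
a=load('s0');b=load('d0')
def mask(im,lo,hi,box):
    m=cv2.inRange(cv2.cvtColor(im['pixels'],cv2.COLOR_RGB2HSV),lo,hi); k=np.zeros_like(m);x0,y0,x1,y1=box;k[y0:y1,x0:x1]=m[y0:y1,x0:x1];return k
def big(m):
    n,l,s,c=cv2.connectedComponentsWithStats(m);i=1+np.argmax(s[1:,4]);return (l==i).astype(np.uint8),s[i],c[i]
# mat
for im,box in((a,(225,155,305,225)),(b,(235,185,335,255))):
    m,_,_=big(mask(im,(55,40,40),(95,255,255),box))
    c=max(cv2.findContours(m,0,2)[0],key=cv2.contourArea)[:,0,:]
    print('mat',cv2.minAreaRect((onz(im,c,.003)[:,:2]*1000).astype(np.float32)))
# rolls: fit silhouette of cylinder by bbox/centroid
def sil(im,x,y,z0,rad,h):
    t=np.linspace(0,2*np.pi,60);P=np.vstack([np.c_[x+rad*np.cos(t),y+rad*np.sin(t),0*t+z] for z in(z0,z0+h)])
    k=np.zeros((384*4,512*4),np.uint8);cv2.fillConvexPoly(k,cv2.convexHull(np.round((proj(im,P)+.5)*4).astype(np.int32)),1);ys,xs=np.nonzero(k)
    return np.array([xs.min(),xs.max(),ys.min(),ys.max()])/4.-.5+[0,0,0,0]
def fitc(name,lo,hi,boxes,z0,rad,h,g):
    obs=[]
    for im,bx in zip((a,b),boxes):
        _,s,_=big(mask(im,lo,hi,bx));obs.append(np.array([s[0]-.5,s[0]+s[2]-.5,s[1]-.5,s[1]+s[3]-.5]))
    for ims,o in(((a,),obs[:1]),((b,),obs[1:]),((a,b),obs)):
        f=lambda p:np.concatenate([sil(i,*p,z0,rad,h)-q for i,q in zip(ims,o)])
        q=least_squares(f,g,diff_step=.01);print(name,q.x.round(4),np.round(q.fun,1))
fitc('yellow',(22,110,90),(35,255,255),((140,160,178,195),(285,130,315,165)),.012,.033,.048,[.47,-.33])
fitc('blue',(105,90,50),(125,255,255),((185,165,216,200),(275,150,306,188)),.012,.033,.048,[.47,-.2])
for im,n in((a,'s'),(b,'d')):
    pass
u=cv2.resize(a['pixels'][150:250,290:410],None,fx=4,fy=4,interpolation=2);v=cv2.resize(b['pixels'][215:350,170:300],None,fx=4,fy=4,interpolation=2)
w=np.zeros((540,1000,3),np.uint8);w[:400,:480]=u;w[:540,480:]=v;w=w if 0 else cv2.resize(w,(800,432))
cv2.imwrite('pics/rackcrop.png',w[:,:,::-1])
E
python3 fit.py
```

```text
mat ((514.5770263671875, 0.7434921264648438), (148.99244689941406, 199.16432189941406), 84.66553497314453)
mat ((508.86932373046875, -0.21512603759765625), (148.92922973632812, 197.29678344726562), 84.87300872802734)
yellow [ 0.5576 -0.3443] [ 0.   0.  -0.2  0.2]
yellow [ 0.5571 -0.3462] [-0.5  0.5 -0.2 -0.2]
yellow [ 0.5565 -0.345 ] [ 0.   0.  -0.5  0.  -0.5  0.5  0.   0. ]
blue [ 0.5544 -0.2017] [-0.8  0.5 -0.5  0.5]
blue [ 0.5485 -0.1998] [-0.8  0.8 -2.   1. ]
blue [ 0.5504 -0.2004] [ 0.   1.2 -1.2 -0.2 -1.2  0.2 -2.2  0.8]
```

View pics/rackcrop.png

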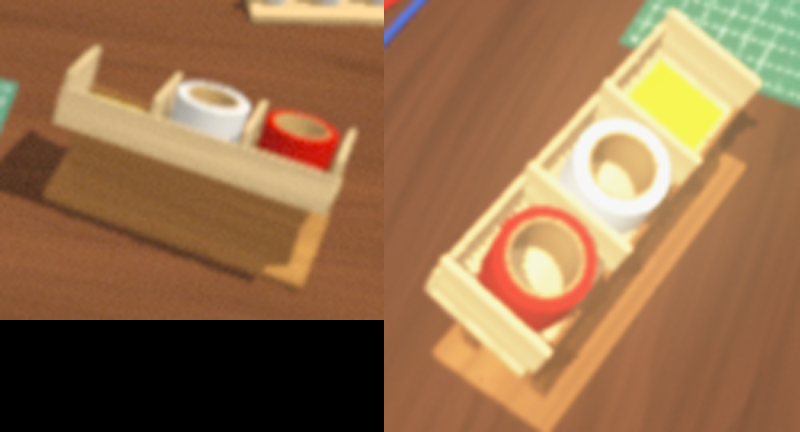

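The rack's lip faces the robot, and the marker bay is at its -y end. The yellow roll is at about (0.557, -0.345). I'll move above it and look with the wrist camera.

Call:
{"name": "apply_moves", "arguments": {"commands": [[60, -6, 0, 0, 0, 0], [120, -12, 0, 0, 0, 0], [180, -18, 0, 0, 0, 0], [240, -25, 0, 0, 0, 0], [300, -31, 0, 0, 0, 0], [345, -36, 0, 0, 0, 0], [377, -39, 0, 0, 0, 0], [377, -39, 0, 0, 0, 0], [377, -39, 0, 0, 0, 0]], "claw": 1}}

```text
t: 1.23
position: [0.5572, -0.3444, 0.4041]
tool_rot: [[0.919, 0.394, -0.001], [0.394, -0.919, 0.0], [-0.001, -0.001, -1.0]]
force: [-0.4, 0.2, -0.6]
width: 0.997
gripper_force: 0.0
```

```bash
cat > rackfit.py <<'E'
import io,contextlib
with contextlib.redirect_stdout(io.StringIO()):
    from fit import *
al=.38
def rackT(p):
    x,y,w=p;c,s=np.cos(w),np.sin(w);R=np.array([[c,-s,0],[s,c,0],[0,0,1]])
    S=np.array([[np.cos(al),0,-np.sin(al)],[0,1,0],[np.sin(al),0,np.cos(al)]])
    return R,S,np.array([x,y,0])
def slope(p,yb,L):
    R,S,o=rackT(p);return (R@(np.array([0,yb,.085])[:,None]+S@np.atleast_2d(L).T)).T+o
def cyl(p,yb):
    t=np.linspace(0,2*np.pi,200);return slope(p,yb,np.vstack([np.c_[-.004+.033*np.cos(t),.033*np.sin(t),0*t+z] for z in(0.,.048)]))
def bb(q): return np.array([q[:,0].min(),q[:,0].max(),q[:,1].min(),q[:,1].max()])
if __name__=='__main__':
    mk=np.array([[-.031,-.033,0],[.031,-.033,0],[.031,.033,0],[-.031,.033,0]])-[.004,0,0]
    def obsb(m): _,s,_=big(m);return np.array([s[0]-.5,s[0]+s[2]-.5,s[1]-.5,s[1]+s[3]-.5])
    red=lambda im,bx: mask(im,(0,120,60),(8,255,255),bx)|mask(im,(172,120,60),(180,255,255),bx)
    ra=obsb(red(a,(365,178,400,208)));rb=obsb(red(b,(195,270,240,325)))
    mb=obsb(mask(b,(25,130,120),(35,255,255),(240,225,290,270)))
    print(ra,rb,mb)
    def f(p):
        A=bb(proj(a,cyl(p,.082)));B=bb(proj(b,cyl(p,.082)));M=bb(proj(b,slope(p,-.082,mk)))
        return np.r_[(A-ra)[:3],(B-rb)[1:3],(M-mb)[1:3]]
    q=least_squares(f,[.53,.2,0.]);print(q.x,np.round(q.fun,1),slope(q.x,-.082,[[-.004,0,0]]))
    np.save('rack.npy',q.x)
    w=snap('wrist','w0');R,t=Rt(w);s=r.sense();print(s['position'],-R.T@t-s['position'],R[2]);
E
python3 rackfit.py
```

```text
[370.5 396.5 183.5 202.5] [198.5 236.5 279.5 317.5] [246.5 274.5 233.5 260.5]
[ 0.55306818  0.27226392 -0.22467452] [-1.6  0.1 -0.5 -0.3  0.7 -0.3  0.5] [[0.53117818 0.19315244 0.08351632]]
[ 0.55688318 -0.34474842  0.40429041] [ 0.07111986  0.03174401 -0.03092472] [-0.27620027 -0.11771391 -0.95386416]
```

View pics/w0.png

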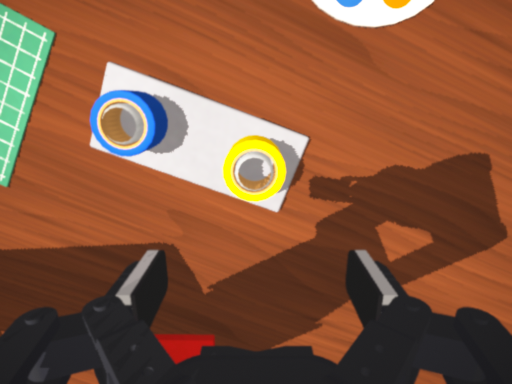

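Wrist view: yellow roll's top ring centred near (254,169), blue's near (128,123). The fingers are at the bottom of the picture.

Run:
```python
from h import *
w=load('w0')
m=cv2.inRange(cv2.cvtColor(w['pixels'],cv2.COLOR_RGB2HSV),(24,120,90),(35,255,255))
m[:130]=0
c=max(cv2.findContours(m,0,2)[0],key=cv2.contourArea)[:,0,:]
from scipy.optimize import least_squares
t=np.linspace(0,2*np.pi,100)
def f(p):
    P=proj(w,np.vstack([np.c_[p[0]+.033*np.cos(t),p[1]+.033*np.sin(t),0*t+z] for z in(.012,.06)]))
    h=cv2.convexHull(P.astype(np.float32)); return [cv2.pointPolygonTest(h,(float(x),float(y)),True)-.5 for x,y in c]
q=least_squares(f,[.557,-.345],loss='soft_l1',diff_step=1e-3);print(q.x,np.abs(q.fun).mean())
```

```text
[ 0.55881139 -0.33970293] 0.7084506818843539
```

Call:
{"name": "apply_moves", "arguments": {"commands": [[1, -1, 50, 0, 0, 0], [1, -1, 90, 0, 0, 0], [1, -1, 104, 0, 0, 0], [1, -1, 104, 0, 0, 0], [1, -1, 104, 0, 0, 0]]}}

```text
t: 1.9
position: [0.5586, -0.3438, 0.303]
tool_rot: [[0.919, 0.393, 0.003], [0.393, -0.919, -0.002], [0.001, 0.003, -1.0]]
force: [-0.3, -0.1, -0.0]
width: 0.999
gripper_force: 0.0
```

```bash
cat > wf.py <<'E'
from h import *
from scipy.optimize import least_squares
t=np.linspace(0,2*np.pi,200)
def fit(w,z0,g,lo=(24,120,90),rows=(0,384)):
    m=cv2.inRange(cv2.cvtColor(w['pixels'],cv2.COLOR_RGB2HSV),lo,(35,255,255))
    m[:rows[0]]=0;m[rows[1]:]=0
    c=max(cv2.findContours(m,0,1)[0],key=cv2.contourArea)[:,0,:]
    c=c[(c[:,1]<383)&(c[:,1]>0)]
    def f(p):
        P=proj(w,np.vstack([np.c_[p[0]+.033*np.cos(t),p[1]+.033*np.sin(t),0*t+z] for z in(z0,z0+.048)]))
        h=cv2.convexHull(P.astype(np.float32)); return [cv2.pointPolygonTest(h,(float(x),float(y)),True)-.5 for x,y in c]
    q=least_squares(f,g,loss='soft_l1',diff_step=1e-3);return q.x,np.abs(q.fun).mean(),c.mean(0)
def to_tool(p):
    s=r.sense();return s['tool_rot'].T@(np.array(p)-s['position'])*1000
E
python3 - <<'E'
from wf import *
w=snap('wrist','w1');x,e,c=fit(w,.012,[.557,-.342]);print(x,e,c,to_tool([*x,.19]));s=r.sense();print(s['position'])
E
```

```text
[ 0.55878619 -0.33938127] 2.0117283171397986 [250.38996139 200.44401544] [  1.59276891  -4.27800488 113.11008708]
[ 0.55868392 -0.34365196  0.30312153]
```

View pics/w1.png

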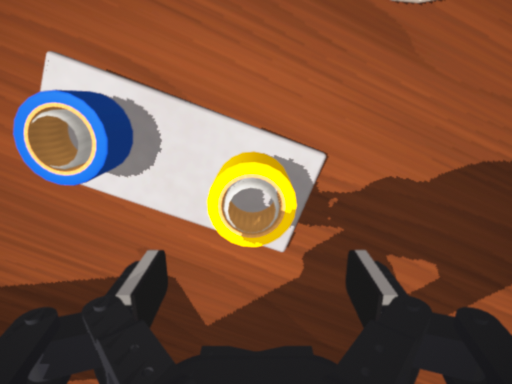

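Wrist view: roll top centred at about (252,206), and the finger midline at column 256. That puts the tool about 2 mm off, so I'll descend with a small correction.

Call:
{"name": "apply_moves", "arguments": {"commands": [[1.5, -2.5, 30, 0, 0, 0], [1.5, -2.5, 60, 0, 0, 0], [1.5, -2.5, 85, 0, 0, 0], [1.5, -2.5, 105, 0, 0, 0], [1.5, -2.5, 113, 0, 0, 0], [1.5, -2.5, 113, 0, 0, 0], [1.5, -2.5, 113, 0, 0, 0]]}}

```text
t: 2.82
position: [0.559, -0.3404, 0.1889]
tool_rot: [[0.919, 0.394, 0.002], [0.394, -0.919, -0.001], [0.001, 0.002, -1.0]]
force: [0.4, -0.1, -0.1]
width: 1.004
gripper_force: 0.0
```

Call:
{"name": "apply_moves", "arguments": {"commands": [[0, 0, 0, 0, 0, 0], [0, 0, 0, 0, 0, 0], [0, 0, 0, 0, 0, 0], [0, 0, 0, 0, 0, 0], [0, 0, 0, 0, 0, 0], [0, 0, 0, 0, 0, 0]], "claw": -1}}

```text
t: 3.58
position: [0.5591, -0.3405, 0.189]
tool_rot: [[0.919, 0.394, 0.002], [0.394, -0.919, -0.002], [0.001, 0.002, -1.0]]
force: [0.9, -0.3, 5.9]
width: 0.752
gripper_force: 66.4
```

Gripped, with hardly any side load. Lifting straight up.

Call:
{"name": "apply_moves", "arguments": {"commands": [[0, 0, -10, 0, 0, 0], [0, 0, -30, 0, 0, 0], [0, 0, -55, 0, 0, 0], [0, 0, -80, 0, 0, 0], [0, 0, -100, 0, 0, 0], [0, 0, -110, 0, 0, 0], [0, 0, -110, 0, 0, 0], [0, 0, -110, 0, 0, 0]]}}

```text
t: 4.58
position: [0.5582, -0.3397, 0.2965]
tool_rot: [[0.919, 0.394, -0.001], [0.394, -0.919, 0.001], [-0.001, -0.002, -1.0]]
force: [0.2, 0.3, -0.8]
width: 0.75
gripper_force: 66.1
```

Call:
{"name": "apply_moves", "arguments": {"commands": [[8, -30, 0, 0, 0, -6], [20, -75, 0, 0, 0, -14], [33, -120, 0, 0, 0, -22], [47, -170, 0, 0, 0, -30], [60, -220, 0, 0, 0, -38], [73, -265, 0, 0, 0, -46], [84, -305, 0, 0, 0, -54], [91, -331, 0, 0, 0, -54], [91, -331, 0, 0, 0, -54], [91, -331, 0, 0, 0, -54]]}}

```text
t: 5.82
position: [0.5119, -0.0003, 0.2972]
tool_rot: [[0.222, 0.975, -0.001], [0.975, -0.222, -0.0], [-0.0, -0.001, -1.0]]
force: [0.2, 0.4, -1.2]
width: 0.747
gripper_force: 66.3
```

Run:
```python
from wf import *
w=snap('wrist','w2');s=r.sense();print(s)
a=snap('scene','s2');b=snap('side','d2')
cv2.imwrite('pics/m2.png',np.hstack([w['pixels'],cv2.resize(b['pixels'][160:352,190:360],(340,384))])[:,:512+288,::-1])
```

```text
{'t': 5.875, 'qpos': array([-2.33379391e-01,  1.68479066e-01,  1.85648816e+00, -3.24513074e-04,
        1.11707875e+00, -9.03994020e-03]), 'qd': array([-0.01088511, -0.00014005, -0.00324723,  0.0022252 ,  0.00092938,
        0.00121205]), 'joint_efforts': array([ 5.72051313e-01, -4.01645887e+01, -3.11140430e+01,  2.82571261e-02,
        2.48933566e-02, -2.32220911e-03]), 'position': array([ 0.51197124, -0.00066225,  0.29734297]), 'tool_rot': array([[ 2.22323601e-01,  9.74972799e-01, -5.08470351e-04],
       [ 9.74972889e-01, -2.22323715e-01, -1.78938832e-04],
       [-2.87505511e-04, -4.55962481e-04, -9.99999855e-01]]), 'force': array([ 0.84279924, -0.02069772, -1.26452408]), 'torque': array([ 0.02509689, -0.01402715, -0.0558427 ]), 'gripper_force': 66.26067264005542, 'width': 0.748251087331677}
```

View pics/m2.png

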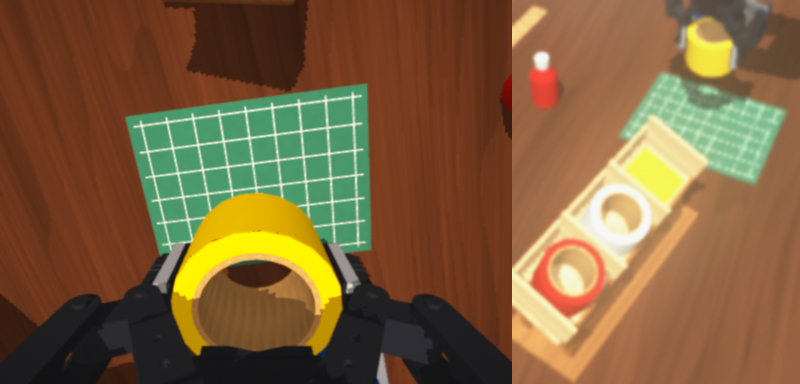

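The roll is held upright and level. In the wrist view the mat corners are near (127,117), (367,85), (370,248) and (160,250). I'll measure the mat centre from this view.

Run:
```python
from wf import *
w=load('w2');R,t_=Rt(w);print(-R.T@t_,R[2])
print(onz(w,[[127,117],[367,85],[370,248]],.003).round(4), proj(w,[[.512,0,.003]]))
a=load('s0');b=load('d0')
# mat corners as seen by scene/side, for bias
for im,box in((a,(225,155,305,225)),(b,(235,185,335,255))):
    m=cv2.inRange(cv2.cvtColor(im['pixels'],cv2.COLOR_RGB2HSV),(55,40,40),(95,255,255));k=m*0;k[box[1]:box[3],box[0]:box[2]]=m[box[1]:box[3],box[0]:box[2]]
    c=max(cv2.findContours(k,0,2)[0],key=cv2.contourArea)[:,0,:]
    print(cv2.boxPoints(cv2.minAreaRect((onz(im,c,.003)[:,:2]*1000).astype(np.float32))).round(0).tolist())
```

```text
[0.52927204 0.07556    0.26654639] [-0.06672086 -0.29248391 -0.95393998]
[[ 0.4209  0.0845  0.003 ]
 [ 0.6186  0.0653  0.003 ]
 [ 0.6042 -0.081   0.003 ]] [[256.24068513 188.67507713]]
[[409.0, -64.0], [607.0, -83.0], [621.0, 66.0], [422.0, 84.0]]
[[404.0, -66.0], [600.0, -83.0], [614.0, 65.0], [417.0, 83.0]]
```

Call:
{"name": "apply_moves", "arguments": {"commands": [[0, 0, 35, 0, 0, 0], [0, 0, 70, 0, 0, 0], [0, 0, 95, 0, 0, 0], [0, 0, 107, 0, 0, 0], [0, 0, 112, 0, 0, 0], [0, 0, 114, 0, 0, 0], [0, 0, 116, 0, 0, 0], [0, 0, 117, 0, 0, 0], [0, 0, 117, 0, 0, 0], [0, 0, 117, 0, 0, 0]]}}

```text
t: 7.22
position: [0.5119, 0.0001, 0.1809]
tool_rot: [[0.221, 0.975, 0.0], [0.975, -0.221, -0.0], [-0.0, 0.0, -1.0]]
force: [-0.7, 0.1, -1.2]
width: 0.75
gripper_force: 66.3
```

Call:
{"name": "apply_moves", "arguments": {"commands": [[0, 0, 1, 0, 0, 0], [0, 0, 1.5, 0, 0, 0], [0, 0, 2, 0, 0, 0], [0, 0, 2, 0, 0, 0]]}}

```text
t: 7.72
position: [0.5121, 0.0001, 0.18]
tool_rot: [[0.221, 0.975, -0.0], [0.975, -0.221, -0.0], [-0.0, 0.0, -1.0]]
force: [-6.2, 0.6, 14.0]
width: 0.745
gripper_force: 67.8
```

Contact with the mat. Releasing, then rising clear.

Call:
{"name": "apply_moves", "arguments": {"commands": [[0, 0, 0, 0, 0, 0], [0, 0, 0, 0, 0, 0], [0, 0, 0, 0, 0, 0], [0, 0, 0, 0, 0, 0], [0, 0, 0, 0, 0, 0], [0, 0, 0, 0, 0, 0]], "claw": 1}}

```text
t: 8.48
position: [0.5118, 0.0001, 0.1786]
tool_rot: [[0.222, 0.975, -0.0], [0.975, -0.222, 0.0], [0.0, -0.0, -1.0]]
force: [-0.4, -0.6, -0.8]
width: 0.998
gripper_force: 0.0
```

Call:
{"name": "apply_moves", "arguments": {"commands": [[0, 0, -15, 0, 0, 0], [0, 0, -45, 0, 0, 0], [0, 0, -85, 0, 0, 0], [0, 0, -110, 0, 0, 0], [0, 0, -120, 0, 0, 0], [0, 0, -120, 0, 0, 0], [0, 0, -120, 0, 0, 0]]}}

```text
t: 9.35
position: [0.5113, 0.0002, 0.2976]
tool_rot: [[0.222, 0.975, -0.002], [0.975, -0.222, 0.0], [0.0, -0.002, -1.0]]
force: [0.3, 0.2, -0.4]
width: 1.002
gripper_force: 0.0
```

Run:
```python
from wf import *
w=snap('wrist','w3');x,e,c=fit(w,.003,[.512,0]);print(x,e,c,to_tool([*x,.19]))
s=r.sense();print(s['position'],s['qpos'],s['t'],s['force'])
print(proj(w,[[*x,.051],[.512,0,.051]]),w['fx'])
```

```text
[0.51252058 0.00072317] 0.3615731927984024 [258.11450382 199.95419847] [  0.81461966   1.33361283 107.40554325]
[5.11298467e-01 1.66793779e-04 2.97408518e-01] [-2.32146884e-01  1.67542075e-01  1.85743347e+00 -3.51360593e-05
  1.11908674e+00 -8.55073464e-03] 9.4 [ 0.36943693 -0.43377505  0.09916377]
[[258.0000012  206.36413931]
 [257.52986353 207.40666383]] 309.27774004695834
```

View pics/w3.png

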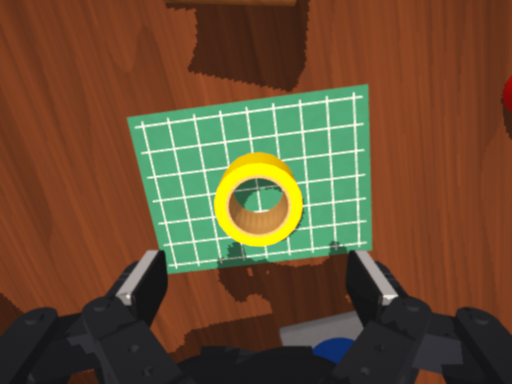

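The roll stands flat on the mat at (0.5125, 0.0005), and the wrist fit residual is 0.4 px. While the hand is empty, I'll look at the marker bay from above.

Call:
{"name": "apply_moves", "arguments": {"commands": [[20, -3, -30, 0, 0, 0], [70, -9, -50, 0, 0, 0], [125, -15, -70, 0, 0, 0], [170, -20, -70, 0, 0, 0], [193, -23, -70, 0, 0, 0], [193, -23, -70, 0, 0, 0], [193, -23, -70, 0, 0, 0], [193, -23, -70, 0, 0, 0]]}}

```text
t: 10.4
position: [0.5322, 0.1923, 0.3683]
tool_rot: [[0.223, 0.975, -0.001], [0.975, -0.223, -0.0], [-0.0, -0.001, -1.0]]
force: [0.0, -0.6, -0.3]
width: 0.995
gripper_force: 0.0
```

```bash
cat > mk.py <<'E'
from rackfit import *
w=snap('wrist','w4')
P=np.load('rack.npy')
mk=np.array([[-.031,-.033,0],[.031,-.033,0],[.031,.033,0],[-.031,.033,0]])-[.004,0,0]
m=cv2.inRange(cv2.cvtColor(w['pixels'],cv2.COLOR_RGB2HSV),(25,150,80),(35,255,255));m,s,c=big(m);print(s,c)
c=max(cv2.findContours(m,0,1)[0],key=cv2.contourArea)[:,0,:]
def f(p):
    h=proj(w,slope(p,-.082,mk)).astype(np.float32).reshape(-1,1,2);return [cv2.pointPolygonTest(h,(float(x),float(y)),True)-.5 for x,y in c]
q=least_squares(f,P,loss='soft_l1',f_scale=.5,diff_step=1e-3);print(q.x,np.abs(q.fun).mean(),slope(q.x,-.082,[[-.004,0,0]]));np.save('rack2.npy',q.x)
v=w['pixels'].copy()
cv2.polylines(v,[np.round(proj(w,slope(q.x,-.082,mk))).astype(np.int32)],True,(255,0,255))
for yb in(0,): cv2.polylines(v,[np.round(proj(w,cyl(q.x,yb)[200:])).astype(np.int32)],True,(0,0,255))
cv2.imwrite('pics/w4o.png',v[:,:,::-1])
E
python3 mk.py
```

```text
[ 222  168   69   68 3866] [255.86032074 200.53259183]
[ 0.55058075  0.25700449 -0.24435645] 3.1542370957934347 [[0.52713802 0.17833914 0.08351632]]
```

View pics/w4o.png

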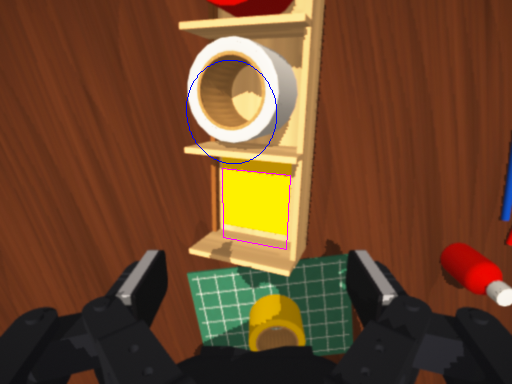

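Wrist view: marker at columns 222–291, rows 168–236, with its top edge hidden by the divider, so the overlay is misplaced. White roll is at (232,90). I'll refit using only the three visible edges.

```bash
cat > mk2.py <<'E'
from rackfit import *
w=load('w4');P=np.load('rack.npy')
mk=np.array([[-.031,-.033,0],[.031,-.033,0],[.031,.033,0],[-.031,.033,0]])-[.004,0,0]
hsv=cv2.cvtColor(w['pixels'],cv2.COLOR_RGB2HSV)
m=cv2.inRange(hsv,(25,150,80),(35,255,255));m,s,_=big(m)
c=max(cv2.findContours(m,0,1)[0],key=cv2.contourArea)[:,0,:]
k=c[c[:,1]>s[1]+12]
wm=cv2.inRange(hsv,(0,0,150),(180,40,255));wm[:30]=0;wm[150:]=0;wm[:,310:]=0;wm,_,_=big(wm)
wc=max(cv2.findContours(wm,0,1)[0],key=cv2.contourArea)[:,0,:]
print(wc.min(0),wc.max(0))
wc=wc[(wc[:,0]<255)]
d=lambda h,pts:[cv2.pointPolygonTest(h.astype(np.float32).reshape(-1,1,2),(float(x),float(y)),True)-.5 for x,y in pts]
def f(p): return d(proj(w,slope(p,-.082,mk)),k)
def g(p): return d(cv2.convexHull(proj(w,cyl(p,0)).astype(np.float32)),wc)
for nm,F in(('m',f),('white',g),('both',lambda p:f(p)+g(p))):
    q=least_squares(F,[.553,.272,-.225],loss='soft_l1',f_scale=.5,diff_step=1e-4)
    print(nm,q.x,np.abs(q.fun).mean(),slope(q.x,-.082,[[-.004,0,0]]))
    if nm=='m': np.save('rack2.npy',q.x);pm=q.x
v=w['pixels'].copy()
v=cv2.resize(v[:280,160:340],None,fx=2.1,fy=2.1)
for pts in(proj(w,slope(pm,-.082,mk)),proj(w,cyl(q.x,0)[200:])):cv2.polylines(v,[np.round((pts-[160,0]+.5)*2.1).astype(np.int32)],True,(255,0,255))
cv2.imwrite('pics/w4p.png',v[:,:,::-1])
E
python3 mk2.py
```

```text
[188  37] [295 142]
m [ 0.55438193  0.26960645 -0.25086072] 0.4193422959764847 [[0.53042805 0.19109525 0.08351632]]
white [ 0.55589461  0.27137505 -0.16726564] 0.6607073837402532 [[0.53857988 0.19113791 0.08351632]]
both [ 0.55544344  0.26962975 -0.26201041] 0.5911280590903791 [[0.53061568 0.1913905  0.08351632]]
```

View pics/w4p.png

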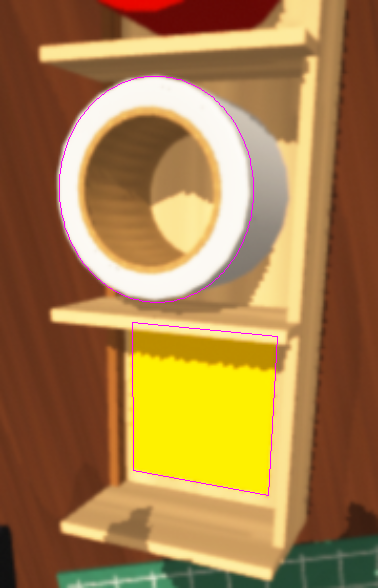

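The fit now matches the marker: origin (0.5304, 0.1911, 0.0835), yaw about -0.255. Back to the roll, to take its wall on the side facing the robot (the lip side).

Call:
{"name": "apply_moves", "arguments": {"commands": [[-40, -1, 0, 0, 0, 1.7], [-90, -2, 0, 0, 0, 1.7], [-140, -3, 20, 0, 0, 1.7], [-175, -4, 50, 0, 0, 1.7], [-190.5, -4.4, 68, 0, 0, 1.7], [-190.5, -4.4, 68, 0, 0, 1.7], [-190.5, -4.4, 68, 0, 0, 1.7], [-190.5, -4.4, 68, 0, 0, 1.7]], "claw": -0.28}}

```text
t: 11.45
position: [0.4863, 0.0091, 0.3018]
tool_rot: [[0.25, 0.968, 0.002], [0.968, -0.25, -0.0], [0.0, 0.002, -1.0]]
force: [-0.1, 0.3, 0.3]
width: 0.359
gripper_force: 0.0
```

Run:
```python
from wf import *
w=snap('wrist','w5');x,e,c=fit(w,.003,[.512,0]);print(x,e,c)
s=r.sense();R=s['tool_rot'];print(s['position'],R.round(4),s['width']);u=np.array([np.cos(-.255),np.sin(-.255)])
print(to_tool([*(x-.028*u),.191]),np.degrees(np.arctan2(R[1,0],R[0,0])))
```

```text
[0.51234458 0.00092325] 5.812836140887511 [290.44917258 202.71631206]
[0.48617691 0.00915984 0.30165551] [[ 2.495e-01  9.684e-01  1.800e-03]
 [ 9.684e-01 -2.495e-01 -3.000e-04]
 [ 2.000e-04  1.800e-03 -1.000e+00]] 0.3594596762766887
[ -1.38524451  -0.80474456 110.65401998] 75.55439346973793
```

View pics/w5.png

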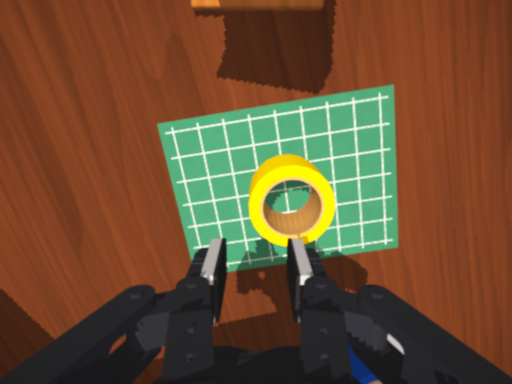

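Wrist view: roll still centred at (290,205), left finger outside it and right finger in line with the bore. Descending.

Call:
{"name": "apply_moves", "arguments": {"commands": [[-1.4, -0.8, 30, 0, 0, 0], [-1.4, -0.8, 60, 0, 0, 0], [-1.4, -0.8, 75, 0, 0, 0], [-1.4, -0.8, 90, 0, 0, 0], [-1.4, -0.8, 103, 0, 0, 0], [-1.4, -0.8, 110.5, 0, 0, 0], [-1.4, -0.8, 110.5, 0, 0, 0], [-1.4, -0.8, 110.5, 0, 0, 0]]}}

```text
t: 12.5
position: [0.4849, 0.0073, 0.1906]
tool_rot: [[0.251, 0.968, 0.001], [0.968, -0.251, -0.0], [0.0, 0.001, -1.0]]
force: [-0.2, -0.8, 0.5]
width: 0.364
gripper_force: 0.0
```

Call:
{"name": "apply_moves", "arguments": {"commands": [[0, 0, 0, 0, 0, 0], [0, 0, 0, 0, 0, 0], [0, 0, 0, 0, 0, 0], [0, 0, 0, 0, 0, 0], [0, 0, 0, 0, 0, 0]], "claw": -1}}

```text
t: 13.12
position: [0.4847, 0.0073, 0.1909]
tool_rot: [[0.25, 0.968, 0.001], [0.968, -0.25, -0.0], [-0.0, 0.001, -1.0]]
force: [-4.2, -0.6, 6.2]
width: 0.121
gripper_force: 60.2
```

Gripped (width 0.121, about 10 mm). Lifting.

Call:
{"name": "apply_moves", "arguments": {"commands": [[0, 0, -8, 0, 0, 0], [0, 0, -25, 0, 0, 0], [0, 0, -55, 0, 0, 0], [0, 0, -90, 0, 0, 0], [0, 0, -125, 0, 0, 0], [0, 0, -150, 0, 0, 0], [0, 0, -160, 0, 0, 0], [0, 0, -160, 0, 0, 0], [0, 0, -160, 0, 0, 0]]}}

```text
t: 14.25
position: [0.4841, 0.0075, 0.3491]
tool_rot: [[0.251, 0.968, -0.002], [0.968, -0.251, 0.0], [-0.0, -0.002, -1.0]]
force: [-0.4, -0.6, -1.9]
width: 0.115
gripper_force: 59.5
```

```bash
cat > held.py <<'E'
from wf import *
def held(w,s,g):
    # fit roll pose in tool frame: x,y,z(underside ahead of TCP), tilt about tool x,y
    m=cv2.inRange(cv2.cvtColor(w['pixels'],cv2.COLOR_RGB2HSV),(24,120,60),(35,255,255));n,l,st,_=cv2.connectedComponentsWithStats(m);m=(l==1+np.argmax(st[1:,4])).astype(np.uint8)
    c=max(cv2.findContours(m,0,1)[0],key=cv2.contourArea)[:,0,:];
    def f(p):
        R=cv2.Rodrigues(np.array([p[3],p[4],0.]))[0]
        L=np.vstack([np.c_[.033*np.cos(t),.033*np.sin(t),0*t-z] for z in(0,.048)])@R.T+p[:3]
        h=cv2.convexHull(proj(w,L@s['tool_rot'].T+s['position']).astype(np.float32));return [cv2.pointPolygonTest(h,(float(x),float(y)),True)-.5 for x,y in c]
    q=least_squares(f,g,loss='soft_l1',f_scale=.5,diff_step=1e-4,x_scale=[.01,.01,.01,.1,.1]);return q.x,np.abs(q.fun).mean(),len(c)
if __name__=='__main__':
    w=snap('wrist','w6');s=r.sense();print(s['position'],s['width'],held(w,s,[0,.028,.188,0.,0.]))
    b=snap('side','d6')
    v=np.hstack([w['pixels'],cv2.resize(b['pixels'][140:332,220:364],(288,384))])
    cv2.imwrite('pics/m6.png',v[:,:,::-1])
E
python3 held.py
```

```text
[0.48408893 0.00751261 0.34892052] 0.11636360083024777 (array([-0.00189585,  0.02644893,  0.20417462,  0.18502312,  0.19604092]), np.float64(9.756978699952185), 524)
```

View pics/m6.png

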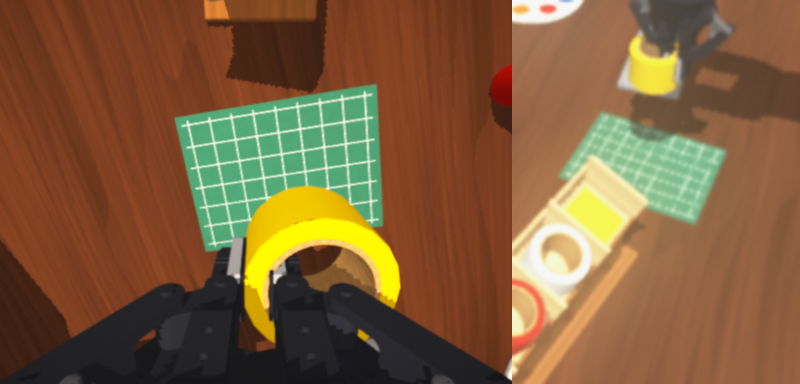

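Wrist view: the roll hangs by its left wall, top ring centred near (322,285), apparently level. I'll check its tilt numerically, using only the outline the fingers don't hide.

```bash
cat > held2.py <<'E'
from wf import *
def held(w,s,g=(0,.028,.188,0,0)):
    m=cv2.inRange(cv2.cvtColor(w['pixels'],cv2.COLOR_RGB2HSV),(20,110,40),(35,255,255));n,l,st,_=cv2.connectedComponentsWithStats(m);m=(l==1+np.argmax(st[1:,4])).astype(np.uint8)
    c=max(cv2.findContours(m,0,1)[0],key=cv2.contourArea)[:,0,:]
    c=c[((c[:,1]<235)|((c[:,0]>360)&(c[:,1]<315)))]
    def f(p):
        R=cv2.Rodrigues(np.array([p[3],p[4],0.]))[0]
        L=np.vstack([np.c_[.033*np.cos(t),.033*np.sin(t),0*t-z] for z in(0,.048)])@R.T+p[:3]
        h=cv2.convexHull(proj(w,L@s['tool_rot'].T+s['position']).astype(np.float32));return np.array([cv2.pointPolygonTest(h,(float(x),float(y)),True)-.5 for x,y in c])
    F=lambda p:np.r_[f([p[0],g[1],p[1],p[2],p[3]]),(p[0]-g[0])/.001,(p[1]-g[2])/.001]
    q=least_squares(F,[g[0],g[2],0,0],loss='soft_l1',diff_step=1e-4,x_scale=[.01,.01,.1,.1]);return np.abs(f(g)).mean(),q.x,np.abs(q.fun).mean(),len(c)
if __name__=='__main__':
    print(held(load('w6'),r.sense()))
E
python3 held2.py
python3 - <<'E'
import sys;sys.path.insert(0,'.')
import os;os.chdir('.')
from h import *
s=r.sense();R0=s['tool_rot'];p0=s['position']
yaw=-.255;al=.38;m=np.array([.5304,.1911,.0835])
ux=np.array([np.cos(yaw)*np.cos(al),np.sin(yaw)*np.cos(al),np.sin(al)]);n=np.array([-np.cos(yaw)*np.sin(al),-np.sin(yaw)*np.sin(al),np.cos(al)])
z=-n;y=ux;x=np.cross(y,z);R=np.c_[x,y,z]
for h in(.09,.0):
    p=m+n*h-R@[0,.028,.188]
    print(h,p,(R0.T@(p-p0)*1000).round(1),np.degrees(cv2.Rodrigues(R0.T@R)[0].ravel()).round(2))
E
```

```text
(np.float64(5.941421551879959), array([-0.00087404,  0.19336634,  0.00720399, -0.00784249]), np.float64(4.445670056225649), 287)
0.09 [0.40545677 0.22366955 0.331283  ] [ 189.6 -130.3   18. ] [-2.191e+01 -2.000e-02  1.000e-01]
0.0 [0.43776012 0.21524888 0.24770318] [189.5 -96.7 101.5] [-2.191e+01 -2.000e-02  1.000e-01]
```

The roll shows no measurable tilt in the grip. Moving with tilt to a hover 90 mm off the slope.

Call:
{"name": "apply_moves", "arguments": {"commands": [[10, -10, -25, -4, 0, 0], [35, -30, -35, -9, 0, 0], [70, -55, -40, -14, 0, 0], [110, -80, -40, -19, 0, 0], [145, -105, -25, -21.9, 0, 0], [175, -120, -5, -21.9, 0, 0], [189.5, -130.3, 18, -21.9, 0, 0], [189.5, -130.3, 18, -21.9, 0, 0], [189.5, -130.3, 18, -21.9, 0, 0], [189.5, -130.3, 18, -21.9, 0, 0]]}}

```text
t: 15.6
position: [0.4066, 0.223, 0.3332]
tool_rot: [[0.252, 0.897, 0.362], [0.968, -0.234, -0.094], [0.001, 0.374, -0.927]]
force: [0.2, 0.5, -0.8]
width: 0.119
gripper_force: 59.8
```

```bash
cat > tgt.py <<'E'
from h import *
def tgt(hs,off=(0,.028,.188),m=(.5304,.1911,.0835),yaw=-.255,al=.38):
    s=r.sense();R0=s['tool_rot'];p0=s['position'];m=np.array(m)
    ux=np.array([np.cos(yaw)*np.cos(al),np.sin(yaw)*np.cos(al),np.sin(al)]);n=np.array([-np.cos(yaw)*np.sin(al),-np.sin(yaw)*np.sin(al),np.cos(al)])
    R=np.c_[np.cross(ux,-n),ux,-n]
    for h in hs:
        p=m+n*h-R@np.array(off);print(h,(R0.T@(p-p0)*1000).round(1),np.degrees(cv2.Rodrigues(R0.T@R)[0].ravel()).round(2))
E
python3 - <<'E'
from tgt import *
w=snap('wrist','w7');b=snap('side','d7')
tgt([.09,.03,.0]);print(r.sense()['position'],r.sense()['width'],r.sense()['qpos'])
v=np.hstack([w['pixels'],cv2.resize(b['pixels'][140:332,200:344],(288,384))])
cv2.imwrite('pics/m7.png',v[:,:,::-1])
E
```

```text
0.09 [ 0.4 -1.7  1.2] [ 0.21 -0.05  0.01]
0.03 [ 0.3 -2.  61.2] [ 0.21 -0.05  0.01]
0.0 [ 0.3 -2.1 91.2] [ 0.21 -0.05  0.01]
[0.40648765 0.22299375 0.33306291] 0.11857581088557136 [ 0.30902178 -0.06710455  2.04590566 -0.26804235  0.85167211  0.70920766]
```

View pics/m7.png

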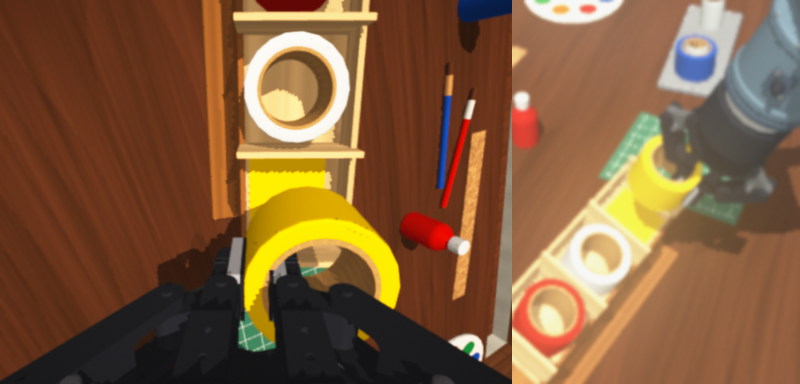

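Wrist view: the roll hovers over the bay, square with the slope. The marker's visible edges are at columns 247 and 329 (row ~185), and the white ring is at (297,87). I'll check that against the prediction.

Run:
```python
from h import *
w=load('w7')
m=cv2.inRange(cv2.cvtColor(w['pixels'],cv2.COLOR_RGB2HSV),(22,130,50),(35,255,255))
yaw=-.255;al=.38;M=np.array([.5304,.1911,.0835])
ux=np.array([np.cos(yaw)*np.cos(al),np.sin(yaw)*np.cos(al),np.sin(al)]);uy=np.array([-np.sin(yaw),np.cos(yaw),0]);n=np.cross(ux,uy)
for v in(176,182,186):
    c=np.nonzero(m[v,230:345])[0]+230;c0,c1=c.min()-.5,c.max()+.5
    o,d=ray(w,[[c0,v],[c1,v]]);P=o+d*(((M-o)@n)/(d@n))[:,None];L=(P-M)*1000
    print(v,c0,c1,(L@ux).round(1),(L@uy).round(1))
wc=cv2.inRange(cv2.cvtColor(w['pixels'],cv2.COLOR_RGB2HSV),(0,0,140),(180,40,255));wc[:25]=0;wc[150:]=0
c=max(cv2.findContours(wc[:,230:360].copy(),0,1)[0],key=cv2.contourArea)[:,0,:]+[230,0]
o,d=ray(w,c);Mt=M+n*.048;P=o+d*(((Mt-o)@n)/(d@n))[:,None];L=np.c_[(P-Mt)@ux,(P-Mt)@uy]*1000
print('white',cv2.minEnclosingCircle(L.astype(np.float32)),L.min(0),L.max(0))
```

```text
176 247.5 324.5 [-32.   31.7] [15.7 15.7]
182 248.5 324.5 [-31.2  32.1] [10.5 10.5]
186 248.5 324.5 [-31.3  32.3] [7.1 7. ]
white ((-0.42663297057151794, 82.70389556884766), 32.46857833862305) [-32.00121518  50.85306371] [ 31.78235872 114.67651644]
```

The marker and white ring agree with the model to within 0.7 mm. Descending slowly, aimed 1.5 mm up-slope to clear the lip.

Call:
{"name": "apply_moves", "arguments": {"commands": [[0.3, -0.5, 15, 0.2, 0, 0], [0.3, -0.5, 30, 0.2, 0, 0], [0.3, -0.5, 44, 0.2, 0, 0], [0.3, -0.5, 55, 0.2, 0, 0], [0.3, -0.5, 64, 0.2, 0, 0], [0.3, -0.5, 71, 0.2, 0, 0], [0.3, -0.5, 77, 0.2, 0, 0], [0.3, -0.5, 82, 0.2, 0, 0], [0.3, -0.5, 85, 0.2, 0, 0], [0.3, -0.5, 85, 0.2, 0, 0]]}}

```text
t: 16.95
position: [0.4362, 0.216, 0.253]
tool_rot: [[0.251, 0.9, 0.358], [0.968, -0.233, -0.093], [-0.0, 0.37, -0.929]]
force: [0.0, -0.2, -1.0]
width: 0.12
gripper_force: 59.8
```

Run:
```python
from tgt import *
tgt([.006,.0]);print(r.sense()['force'],r.sense()['gripper_force'])
```

```text
0.006 [-0.3 -0.4 -0.4] [-0.09 -0.03  0.1 ]
0.0 [-0.3 -0.4  5.6] [-0.09 -0.03  0.1 ]
[ 0.00546779 -0.19258966 -1.04626029] 59.81065927353484
```

Call:
{"name": "apply_moves", "arguments": {"commands": [[0, 1, 1, 0, 0, 0], [0, 1, 2, 0, 0, 0], [0, 1, 3, 0, 0, 0], [0, 1, 4, 0, 0, 0], [0, 1, 4.5, 0, 0, 0], [0, 1, 5, 0, 0, 0], [0, 1, 5, 0, 0, 0]]}}

```text
t: 17.82
position: [0.4389, 0.2153, 0.2488]
tool_rot: [[0.25, 0.9, 0.358], [0.968, -0.233, -0.093], [-0.0, 0.37, -0.929]]
force: [-1.0, -0.5, -1.0]
width: 0.114
gripper_force: 59.8
```

Call:
{"name": "apply_moves", "arguments": {"commands": [[0, 0, 0.7, 0, 0, 0], [0, 0, 1.4, 0, 0, 0], [0, 0, 1.4, 0, 0, 0]]}}

```text
t: 18.2
position: [0.4391, 0.2153, 0.2481]
tool_rot: [[0.251, 0.9, 0.358], [0.968, -0.233, -0.093], [-0.0, 0.37, -0.929]]
force: [-8.3, -0.8, 8.8]
width: 0.116
gripper_force: 63.2
```

Contact with the slope at about 11 N. Releasing to a partial opening.

Call:
{"name": "apply_moves", "arguments": {"commands": [[0, 0, 0, 0, 0, 0], [0, 0, 0, 0, 0, 0], [0, 0, 0, 0, 0, 0], [0, 0, 0, 0, 0, 0], [0, 0, 0, 0, 0, 0]], "claw": -0.35}}

```text
t: 18.82
position: [0.4394, 0.2151, 0.2475]
tool_rot: [[0.251, 0.9, 0.358], [0.968, -0.233, -0.093], [-0.0, 0.37, -0.929]]
force: [0.1, 0.0, 0.1]
width: 0.324
gripper_force: 0.0
```

Call:
{"name": "apply_moves", "arguments": {"commands": [[0, 0, -8, 0, 0, 0], [0, 0, -20, 0, 0, 0], [0, 0, -38, 0, 0, 0], [0, 0, -60, 0, 0, 0], [0, 0, -90, 0, 0, 0], [0, 0, -115, 0, 0, 0], [0, 0, -130, 0, 0, 0], [0, 0, -130, 0, 0, 0], [0, 0, -130, 0, 0, 0]]}}

```text
t: 19.95
position: [0.3927, 0.2271, 0.3676]
tool_rot: [[0.251, 0.9, 0.357], [0.968, -0.233, -0.093], [-0.001, 0.369, -0.929]]
force: [0.9, 1.0, -0.6]
width: 0.327
gripper_force: 0.0
```

Run:
```python
from wf import *
w=snap('wrist','w8');b=snap('side','d8')
yaw=-.255;al=.38;M=np.array([.5304,.1911,.0835])
ux=np.array([np.cos(yaw)*np.cos(al),np.sin(yaw)*np.cos(al),np.sin(al)]);uy=np.array([-np.sin(yaw),np.cos(yaw),0]);n=np.cross(ux,uy)
m=cv2.inRange(cv2.cvtColor(w['pixels'],cv2.COLOR_RGB2HSV),(24,120,60),(35,255,255))
n_,l,st,_=cv2.connectedComponentsWithStats(m);i=1+np.argmax(st[1:,4]);print(st[i])
c=max(cv2.findContours((l==i).astype(np.uint8),0,1)[0],key=cv2.contourArea)[:,0,:]
def f(p):
    L=np.vstack([np.c_[p[0]+.033*np.cos(t),p[1]+.033*np.sin(t),0*t+z] for z in(0,.048)])
    h=cv2.convexHull(proj(w,M+L@np.array([ux,uy,n])).astype(np.float32));return [cv2.pointPolygonTest(h,(float(x),float(y)),True)-.5 for x,y in c]
q=least_squares(f,[0,0],loss='soft_l1',f_scale=.5,diff_step=1e-4,x_scale=.01);print(q.x*1000,np.abs(q.fun).mean(),r.sense()['t'])
v=np.hstack([w['pixels'],cv2.resize(b['pixels'][180:372,160:304],(288,384))]);cv2.imwrite('pics/m8.png',v[:,:,::-1])
```

```text
[ 250  154   81   79 2988]
[0.0217635  1.75505887] 2.251588113013521 20.05
```

View pics/m8.png

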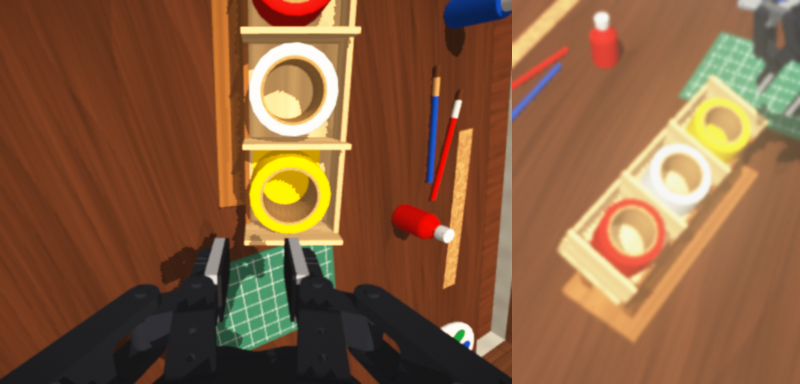

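The yellow roll lies in its bay at (290,193), level with the white roll beside it and about 2 mm from the marker. The bystanders in view look undisturbed and the gripper is clear. Handing in.

```bash
python3 -c "
from cell import r
print(r.finish_job())"
```

```text
the job is handed in; nothing more can be done
None
```

I stood the yellow roll flat on the mat, took it again by its wall, and set it in the yellow-marker bay about 2 mm from the marker by the wrist camera. I handed the job in at about 20 s; `r.finish_job()` gave no verdict.

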